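# Zero a coffee grinder and set it three clicks coarser

## Robot

A 6-joint arm with a two-finger parallel gripper is mounted at the origin on a cart in front of the work surface, level with it; the furniture and walls round the work are solid. World frame = base frame: x ahead of the robot, y to its left, z up, the work surface at z = 0. Lengths are in m, angles in rad, forces in N, time in s.
With the tool pointing down it reaches from about 0.375 to 0.9 m from the base axis. Payload 3.1 kg.
Tool frame: the origin (TCP) lies midway between the tips of the shut fingers; the grasp point (between the pads) lies 19 mm behind it (pinch_z is the distance from the TCP to the grasp point, in m); y points along the fingers, z is the direction in which the jaws open and shut, and the axes are right-handed (so a half turn about y gives the same grasp; the last joint's range is limited). The gripper opens to 87 mm and grips with 3 to 60 N. Pads are 19 mm wide; open, the fingers measure 117 mm over their backs; the gripper's body (75 mm by 190 mm) begins 51 mm behind the grasp point.
Start: joints at [1.097, 0.527, 1.433, -0, 1.181, -0.178], TCP at [0.182, 0.598, 0.223] pointing down, gripper open.
Joint ranges: [-3.08, 3.08], [-0.75, 2.2], [0.22, 2.44], [-1.43, 4.57], [0, 2.65], [-2.85, 2.85]. Speed limits (rad/s): [2.79, 2.79, 3.14, 3.14, 3.14, 3.14].

## Interface

Orientations are given as a unit quaternion [x, y, z, w].
In Python, from rig import * gives the robot as it stands.
- The arm moves only by the tool drive_tool, never from a script. Its argument "plan" is a list of rows, each a list of 7 numbers: the shift along the tool's x, y, z in mm, then the turn, a rotation vector about the tool's x, y, z in degrees, then the finger opening in mm, from 0 to 87. A call has 1 to 10 rows; each row is the pose to reach, as a shift and turn from the pose commanded when the call began, along the tool's axes at that moment; what a row does not reach only later rows make up. A row lasts 1/10 s, in which the tool goes at most 50 mm and 8.59 degrees, less where a joint would pass 70% of its speed; a pose out of reach is approached as far as the arm can. A call with a gripper value outside its range is refused whole. The fingers move at their own pace and stop on an object; "newtons" is the grip in N (left out, the last holds). Time passes only in rows, so rows that repeat a pose let the fingers close. It gives the time, the measured TCP pose, the force and the opening at its end, in the units of the state.
- get_obs(): the state, without advancing time (a new reading comes with each control period).
- camera(name): name is "scene" or "top" or "wrist"; returns the picture (420x560x3 uint8, blue, green, red); there is no depth.
- get_calibration(name): a dict with "fx", "fy", "cx", "cy" (pixels), "origin" and "rotation" of the camera in the world; the wrist camera has in their place "tool_from_camera" (4x4, takes a point from camera to tool coordinates, whose origin is the TCP and whose axes are the tool frame's). Camera axes: x right, y down, z forward; pixel columns grow to the right and rows downward; lengths in m; the calibration is good to about 2 mm. The wrist camera is an equidistant fisheye: a pixel r from the principal point sees the ray r / f radians off the axis. A picture is of the moment at which its call begins: read the wrist's pose just before it. get_calibration takes no time and is no camera call.
- hand_in(): hands the job in, once; it reports no verdict.
Trained networks look in the newest picture that a camera, given by its name, has taken for a name from the list of things; names that differ only in an ending like _2 or _b are one class to them, and where a whole thing is asked for, a point or a joint stands for the part that bears it (a point fixed in the world has none). Each returns a list of dicts, best first, with "conf" (0 to 1); they miss things now and then, are a little off and sometimes report something else, mostly with a low value. They report only what shows in the picture. A call takes as long as a camera call.
- spot_in(camera, target): "location" ([column, row] in pixels, amid what is visible of it).
- mark_of(camera, target): "location" ([column, row] in pixels: a listed point, or the origin of a listed thing).
The state is a dict: "time": time; "q": joint angles; "joint_velocities": joint speeds; "joint_torque": joint torques, N m; "position": TCP position; "tool_rot": TCP orientation; "ft_force": force on the tool from outside, world axes, zero at the start; "moment": the same for the moment, N m; "grip_width": finger opening in m.
Only numpy, scipy, OpenCV 4.12 (cv2) and the standard library are available. Lean on these libraries where they do the work, as an engineer would, in place of code of your own. Each camera call takes 0.05 s, during which the arm holds its last target. There are 200 camera calls.

## Task

Set the coffee grinder's grind: turn the round adjusting ring on its top clockwise (seen from above) until you feel the burrs touch firmly, without forcing it any tighter, then back it off counter-clockwise by exactly three clicks and let go. Leave the hopper and the cup beside it where they stand.

Things in the scene. Friction and masses are not known exactly. Their poses are not given: they have to be found in the camera images.
- ring_center (a point): Centre (on the axis, half-way up) of the grinder's adjusting ring: a black upright collar 52 mm across, 30 mm high, with 18 low grip ribs, the highest part of the grinder. It turns about a fixed vertical axis and has no mark, so its angle cannot be read. The point is fixed to the grinder, 155 mm above the worktop; ring underside at 140 mm, top at 170 mm; flat grinder top at 130 mm.
- ring_top (a point): Centre of the ring's top, 15 mm above ring_center, fixed to the grinder. The ring's clicks: 18 to a turn (20 degrees each); passing one takes about 0.12 N m, and when let go the ring settles in the nearest notch. It starts two to four clicks from burr touch, to be closed clockwise. First touch is at a notch, counted as zero; three clicks from it are 60 degrees.
- grinder: The coffee grinder, fixed to the worktop: pale silvery housing, head 150 x 110 mm, its flat top at 130 mm, over a black foot 170 x 116 mm, a spout and steel catch cup at its front. Origin on the worktop under the ring's axis; -x is its front, z up.
- moving_burr (a point): The moving burr inside the grinder (not visible), carried by the ring's thread: it rises 0.12 mm per rad of counter-clockwise turning (0.042 mm per click), far less than the error of a measurement. Its z above fixed_burr is the burr gap: zero at first touch, below zero when squeezed.
- fixed_burr (a point): The fixed burr inside the grinder (not visible), on the ring's axis 100 mm above the worktop. It is spring-backed: past first touch the ring stiffens by about 4 N m per rad of further clockwise turning, besides 0.03 N m of friction. 0.3 to 0.6 N m is a firm touch; 1.2 N m (0.3 rad past first touch) jams it.
- hopper: Bystander: the grinder's clear plastic bean hopper, a funnel 108 mm across and 98 mm high, loose, standing mouth down on the worktop. Origin at the centre of its underside.
- cup: Bystander: striped cup without handle, 82 mm across and 84 mm high, loose, standing on the worktop. Origin at the centre of its underside.

How it is judged:
On the way:
1. the burrs are brought firmly together: gap below -0.006 mm (0.05 rad past first touch, about 0.2 N m) (z of moving_burr in the frame of fixed_burr below -6e-06 m), for 0.1 s.
At the end, for the whole second after the job is handed in: After the burrs have touched, the ring rests in the third notch from touch: burr gap 0.126 mm, within 0.0144 mm (60 degrees of turning, within 7 degrees) (z of moving_burr in the frame of fixed_burr between 0.00011124 and 0.00014004 m).
It fails at once if the burrs are jammed: ring forced more than 0.3 rad past first touch (about 1.2 N m) (z of moving_burr in the frame of fixed_burr below -3.6e-05 m).
It fails at once if the hopper is moved by more than 20 mm (distance of hopper from where it was at the start of the episode above 0.02 m).
It fails at once if the cup is moved by more than 20 mm (distance of cup from where it was at the start of the episode above 0.02 m).
It also fails if it takes over 45 s, if anything falls off the work surface, if the arm or the gripper's body presses on something with over 40 N, if the wrist force passes 120 N, or if a joint passes its speed limit or range.

## Working session

There is one attempt and no reset: what is moved stays moved. The work goes in short steps, Python scripts to look and compute and a tool call to move; the robot and the scene stay as the last step left them, time stands still between calls to the robot, and variables do not carry over. Pictures are saved under pics/ and viewed, about 8 in all and at most 12, crops included, and the job is handed in when it is done.

Besides the shell and the picture viewer there is one more tool, called after "Emit:" as a command line: name --pt "numbers of a row" for each row, then --argument value for the rest. drive_tool: Moves the arm, as the interface text tells. Its arguments: {"type":"object","properties":{"plan":{"type":"array","items":{"type":"array","items":{"type":"number"}}},"newtons":{"type":"number"}},"required":["plan"]}

```bash
mkdir -p pics; ls; cat > h.py <<'E'
from rig import *
import numpy as np, cv2
from scipy.spatial.transform import Rotation as R
def ray(cam,px,obs=None):
    c=get_calibration(cam)
    if cam!='wrist':
        d=np.array([(px[0]-c['cx'])/c['fx'],(px[1]-c['cy'])/c['fy'],1]);return np.array(c['origin']),np.array(c['rotation'])@d
    u=np.array([px[0]-c['cx'],px[1]-c['cy']])/c['fx'];t=np.hypot(*u)
    d=np.array([*(u/t*np.sin(t)),np.cos(t)]) if t>1e-9 else np.array([0,0,1.])
    T=np.array(c['tool_from_camera']);Q=R.from_quat(obs['tool_rot']).as_matrix()
    return np.array(obs['position'])+Q@T[:3,3],Q@T[:3,:3]@d
def atz(cam,px,z,obs=None):
    o,d=ray(cam,px,obs);return o+d*(z-o[2])/d[2]
E
python3 - <<'E'
from h import *
o=get_obs();print({k:np.round(v,3) for k,v in o.items()});print(R.from_quat(o['tool_rot']).as_matrix().round(3))
for c in ['scene','top','wrist']:
    cv2.imwrite(f'pics/{c}0.png',camera(c))
    for t,z in [('ring_center',.155),('ring_top',.17),('grinder',0),('hopper',0),('cup',0)]:
        for m in mark_of(c,t)[:2]: print(c,t,np.round(m['location']),round(m['conf'],2),atz(c,m['location'],z,o).round(3))
a=cv2.imread('pics/scene0.png');b=cv2.imread('pics/top0.png')
cv2.imwrite('pics/both.png',cv2.resize(np.vstack([a,b]),None,fx=.71,fy=.71))
E
```

```text
pics
{'time': np.float64(0.0), 'q': array([ 1.098,  0.528,  1.434, -0.   ,  1.181, -0.178]), 'joint_velocities': array([ 0.001,  0.   , -0.   , -0.001,  0.   ,  0.001]), 'joint_torque': array([-1.0000e-03, -4.4004e+01, -1.7659e+01,  6.3000e-02,  5.8000e-02,
       -0.0000e+00]), 'position': array([0.181, 0.597, 0.222]), 'tool_rot': array([ 0.7  , -0.104,  0.104, -0.699]), 'ft_force': array([0.436, 0.517, 0.287]), 'moment': array([-0.007,  0.003,  0.011]), 'grip_width': np.float64(0.087)}
[[ 0.957 -0.001  0.291]
 [-0.291 -0.002  0.957]
 [-0.    -1.    -0.002]]Traceback (most recent call last):
  File "<stdin>", line 6, in <module>
  File "h.py", line 13, in atz
    o,d=ray(cam,px,obs);return o+d*(z-o[2])/d[2]
        ~~~^^^^^^^^^^^^
  File "h.py", line 7, in ray
    d=np.array([(px[0]-c['cx'])/c['fx'],(px[1]-c['cy'])/c['fy'],1]);return np.array(c['origin']),np.array(c['rotation'])@d
                                                                                                 ~~~~~~~~~~~~~~~~~~~~~~~^~
ValueError: matmul: Input operand 1 has a mismatch in its core dimension 0, with gufunc signature (n?,k),(k,m?)->(n?,m?) (size 3 is different from 4)
```

```bash
sed -i "s/np.array(c\['rotation'\])@d/R.from_quat(c['rotation']).as_matrix()@d/" h.py
python3 - <<'E'
from h import *
o=get_obs()
for c in ['scene','top','wrist']:
    cv2.imwrite(f'pics/{c}0.png',camera(c))
    for t,z in [('ring_center',.155),('ring_top',.17),('grinder',0),('hopper',0),('cup',0)]:
        for m in mark_of(c,t)[:2]: print(c,t,np.round(m['location']),round(m['conf'],2),atz(c,m['location'],z,o).round(3))
a=cv2.imread('pics/scene0.png');b=cv2.imread('pics/top0.png')
cv2.imwrite('pics/both.png',cv2.resize(np.vstack([a,b]),None,fx=.71,fy=.71))
E
```

```text
scene ring_center [297. 229.] 0.95 [ 0.485 -0.023  0.155]
scene ring_top [296. 227.] 0.76 [ 0.48  -0.028  0.17 ]
scene hopper [256. 214.] 0.6 [0.473 0.182 0.   ]
scene cup [344. 338.] 0.69 [ 0.505 -0.202  0.   ]
scene cup [292. 247.] 0.22 [0.509 0.048 0.   ]
top ring_center [317. 218.] 0.65 [ 0.479 -0.028  0.155]
top ring_top [316. 216.] 0.85 [ 0.479 -0.023  0.17 ]
top grinder [312. 232.] 0.61 [ 0.472 -0.028  0.   ]
top grinder [385. 224.] 0.3 [ 0.506 -0.206  0.   ]
top hopper [227. 223.] 0.72 [0.476 0.18  0.   ]
top cup [384. 225.] 0.62 [ 0.504 -0.205  0.   ]
```

View pics/both.png

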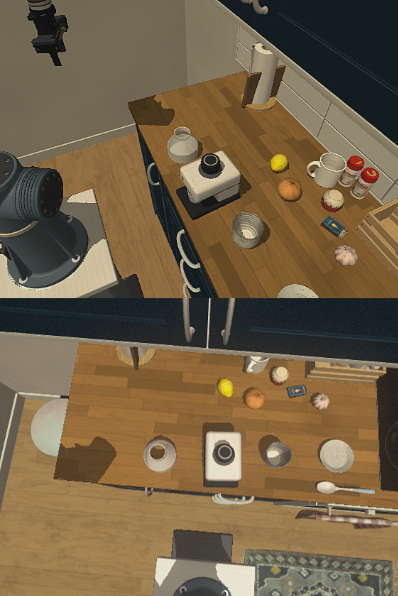

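The scene and top views agree. The ring is near (0.48, -0.026), with the hopper about 0.2 m to its left and the cup about 0.18 m to its right. Next I move above the ring.

Emit:
drive_tool --pt "467 -40 -508 0 0 0 87" --pt "467 -40 -508 0 0 0 87" --pt "467 -40 -508 0 0 0 87" --pt "467 -40 -508 0 0 0 87" --pt "467 -40 -508 0 0 0 87" --pt "467 -40 -508 0 0 0 87" --pt "467 -40 -508 0 0 0 87" --pt "467 -40 -508 0 0 0 87" --pt "467 -40 -508 0 0 0 87" --pt "467 -40 -508 0 0 0 87"

```text
time: 2.0
position: [0.3987, 0.1464, 0.252]
tool_rot: [-0.699, 0.103, -0.104, 0.7]
ft_force: [1.6, 0.5, -0.5]
grip_width: 0.0875
```

Emit:
drive_tool --pt "127 -8 -140 0 0 0 87" --pt "127 -8 -140 0 0 0 87" --pt "127 -8 -140 0 0 0 87" --pt "127 -8 -140 0 0 0 87" --pt "127 -8 -140 0 0 0 87" --pt "127 -8 -140 0 0 0 87"

```text
time: 2.6
position: [0.4788, -0.0233, 0.2594]
tool_rot: [-0.699, 0.105, -0.104, 0.699]
ft_force: [-0.6, 0.4, -0.9]
grip_width: 0.0869
```

```bash
python3 - <<'E'
from h import *
o=get_obs();print(o['time'],o['q'].round(3) if hasattr(o['q'],'round') else o['q'],np.round(o['position'],4),np.round(o['moment'],3))
cv2.imwrite('pics/w1.png',camera('wrist'))
for t,z in [('ring_center',.155),('ring_top',.17)]:
    for m in mark_of('wrist',t)[:2]: print(t,np.round(m['location']),round(m['conf'],2),atz('wrist',m['location'],z,o).round(4))
E
```

```text
2.6 [-0.283  0.283  1.74   0.     1.119 -1.556] [ 0.4788 -0.0233  0.2594] [-0.003  0.014 -0.017]
ring_center [281. 204.] 0.84 [ 0.479  -0.0214  0.155 ]
ring_top [278. 207.] 0.62 [ 0.4764 -0.0231  0.17  ]
```

View pics/w1.png

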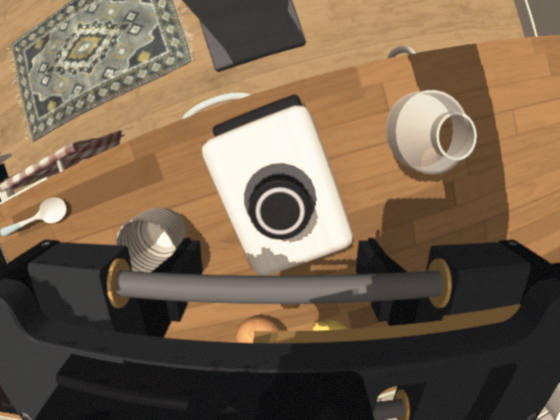

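```bash
python3 - <<'E'
from h import *
o=get_obs()
im=cv2.imread('pics/w1.png');g=cv2.cvtColor(im,cv2.COLOR_BGR2GRAY)
m=np.zeros_like(g);m[170:250,240:325]=1
for th in (110,140,170):
    b=((g>th)&(m>0)).astype(np.uint8)
    cs,h=cv2.findContours(b,cv2.RETR_LIST,cv2.CHAIN_APPROX_NONE)
    for c in cs:
        if 60<len(c) :
            e=cv2.fitEllipse(c); print(th,len(c),np.round(e,1) if 0 else e,atz('wrist',e[0],.17,o).round(4))
cv2.imwrite('pics/crop.png',cv2.resize(im[165:255,230:330],None,fx=5,fy=5))
E
```

```text
110 111 ((279.7124938964844, 210.7501983642578), (38.66122817993164, 40.1064567565918), 90.85794830322266) [ 0.4789 -0.0209  0.17  ]
110 136 ((279.6024475097656, 210.41229248046875), (46.807167053222656, 48.69709777832031), 89.4197998046875) [ 0.4786 -0.0209  0.17  ]
110 456 ((281.6297302246094, 206.60769653320312), (89.94657135009766, 97.08425903320312), 175.48110961914062) [ 0.476  -0.0185  0.17  ]
140 113 ((279.596923828125, 210.6668701171875), (39.25571060180664, 41.046722412109375), 95.26179504394531) [ 0.4788 -0.021   0.17  ]
140 132 ((279.5538635253906, 210.4310302734375), (45.69633865356445, 47.72037887573242), 88.40631103515625) [ 0.4786 -0.021   0.17  ]
140 450 ((281.76727294921875, 205.96047973632812), (89.3188705444336, 97.804443359375), 171.79432678222656) [ 0.4755 -0.0182  0.17  ]
170 116 ((279.6171875, 210.74501037597656), (40.15345001220703, 41.79486083984375), 90.64458465576172) [ 0.4788 -0.021   0.17  ]
170 132 ((279.56646728515625, 210.39292907714844), (45.06995391845703, 47.049346923828125), 93.66248321533203) [ 0.4785 -0.021   0.17  ]
170 457 ((281.84832763671875, 205.4786834716797), (89.06990814208984, 97.8644027709961), 171.80892944335938) [ 0.4751 -0.018   0.17  ]
```

View pics/crop.png

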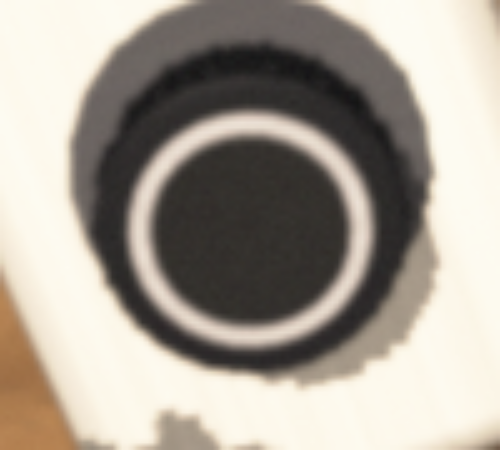

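The ring's rim is centred at pixel (280, 211), which puts it at (0.479, -0.021). I shift 2 mm and descend.

Emit:
drive_tool --pt "-0.5 50 2 0 0 0 87" --pt "-0.5 85 2 0 0 0 87" --pt "-0.5 120 2 0 0 0 87" --pt "-0.5 120 2 0 0 0 87" --pt "-0.5 120 2 0 0 0 87" --newtons 8

```text
time: 3.25
position: [0.4786, -0.0195, 0.1397]
tool_rot: [-0.699, 0.104, -0.103, 0.7]
ft_force: [-0.3, 0.8, -0.5]
grip_width: 0.087
```

Emit:
drive_tool --pt "0 0 0 0 0 0 50" --pt "0 0 0 0 0 0 45" --pt "0 0 0 0 0 0 45" --pt "0 0 0 0 0 0 45" --pt "0 0 0 0 0 0 45" --pt "0 0 0 0 0 0 45" --pt "0 0 0 0 0 0 45" --pt "0 0 0 0 0 0 45" --newtons 8

```text
time: 4.05
position: [0.4786, -0.0226, 0.1398]
tool_rot: [0.701, -0.103, 0.103, -0.698]
ft_force: [-2.9, -6.7, 3.0]
grip_width: 0.0519
```

```bash
cat > st.py <<'E'
from h import *
o=get_obs();r=R.from_quat(o['tool_rot']).as_matrix();z=r[:,2]
print(round(float(o['time']),2),'q6',round(o['q'][5],4),'yaw',round(np.degrees(np.arctan2(z[1],z[0])),2),'pos',np.round(o['position'],4),'F',np.round(o['ft_force'],1),'toolF',np.round(r.T@np.array(o['ft_force']),1),'M',np.round(o['moment'],3),'tau6',round(o['joint_torque'][5],3),'w',round(o['grip_width'],4))
E
python3 st.py
```

```text
4.05 q6 -1.5525 yaw 73.21 pos [ 0.4786 -0.0226  0.1398] F [-2.9 -6.7  3. ] toolF [-0.8 -3.  -7.3] M [-1.224  0.473  0.069] tau6 -0.015 w 0.0519
```

Emit:
drive_tool --pt "0 0 -3 0 0 0 40" --pt "0 0 -3 0 0 0 40" --pt "0 0 -3 0 0 0 40" --newtons 30

```text
time: 4.35
position: [0.4785, -0.0227, 0.1398]
tool_rot: [-0.699, 0.104, -0.105, 0.7]
ft_force: [0.8, 4.8, 2.8]
grip_width: 0.0517
```

```bash
python3 st.py
```

```text
4.35 q6 -1.559 yaw 73.05 pos [ 0.4785 -0.0227  0.1398] F [0.8 4.8 2.8] toolF [-0.7 -2.8  4.9] M [ 0.555 -0.092 -0.056] tau6 -0.048 w 0.0517
```

Emit:
drive_tool --pt "0 0 0 0 5 0 40" --pt "0 0 0 0 10 0 40" --pt "0 0 0 0 10 0 40"

```text
time: 4.65
position: [0.4787, -0.0224, 0.1399]
tool_rot: [-0.687, 0.165, -0.166, 0.688]
ft_force: [1.6, 5.9, 3.4]
grip_width: 0.0513
```

```bash
python3 st.py
```

```text
4.65 q6 -1.383 yaw 62.98 pos [ 0.4787 -0.0224  0.1399] F [1.6 5.9 3.4] toolF [-1.2 -3.4  6. ] M [ 0.693 -0.12  -0.062] tau6 0.217 w 0.0513
```

Emit:
drive_tool --pt "-0.3 0 1.4 0 4 0 40" --pt "-0.3 0 1.4 0 8 0 40" --pt "-0.3 0 1.4 0 12 0 40" --pt "-0.3 0 1.4 0 15 0 40" --pt "-0.3 0 1.4 0 15 0 40"

```text
time: 5.15
position: [0.4789, -0.022, 0.1398]
tool_rot: [-0.66, 0.252, -0.253, 0.66]
ft_force: [1.0, 1.6, 4.0]
grip_width: 0.0513
```

```bash
python3 st.py
```

```text
5.15 q6 -1.1197 yaw 48.12 pos [ 0.4789 -0.022   0.1398] F [1.  1.6 4. ] toolF [-0.4 -4.   1.9] M [ 0.091  0.049 -0.055] tau6 0.152 w 0.0513
```

Emit:
drive_tool --pt "0 0 0 0 4 0 40" --pt "0 0 0 0 5 0 40" --pt "0 0 0 0 5 0 40"

```text
time: 5.45
position: [0.479, -0.022, 0.1398]
tool_rot: [-0.649, 0.281, -0.281, 0.649]
ft_force: [1.1, 3.0, 5.2]
grip_width: 0.0513
```

```bash
python3 st.py
```

```text
5.45 q6 -1.0336 yaw 43.17 pos [ 0.479  -0.022   0.1398] F [1.1 3.  5.2] toolF [-1.5 -5.2  2.8] M [ 0.213  0.015 -0.074] tau6 -0.013 w 0.0513
```

Emit:
drive_tool --pt "0 0 0 0 4 0 40" --pt "0 0 0 0 4 0 40"

```text
time: 5.65
position: [0.4791, -0.0219, 0.1398]
tool_rot: [-0.638, 0.303, -0.304, 0.639]
ft_force: [1.5, 3.3, 4.9]
grip_width: 0.0517
```

```bash
python3 st.py
```

```text
5.65 q6 -0.9628 yaw 39.11 pos [ 0.4791 -0.0219  0.1398] F [1.5 3.3 4.9] toolF [-1.6 -4.9  3.3] M [ 0.296 -0.012  0.007] tau6 0.113 w 0.0517
```

Emit:
drive_tool --pt "0 0 0 0 4 0 40" --pt "0 0 0 0 4 0 40"

```text
time: 5.85
position: [0.4792, -0.0219, 0.1398]
tool_rot: [-0.627, 0.326, -0.326, 0.628]
ft_force: [1.1, 2.7, 5.5]
grip_width: 0.0517
```

```bash
python3 st.py
```

```text
5.85 q6 -0.893 yaw 35.1 pos [ 0.4792 -0.0219  0.1398] F [1.1 2.7 5.5] toolF [-1.6 -5.5  2.5] M [ 0.359 -0.103 -0.045] tau6 0.106 w 0.0517
```

Emit:
drive_tool --pt "0 0 0 0 4 0 40" --pt "0 0 0 0 4 0 40"

```text
time: 6.05
position: [0.4792, -0.0218, 0.1398]
tool_rot: [-0.615, 0.347, -0.348, 0.616]
ft_force: [2.1, 3.7, 4.7]
grip_width: 0.0515
```

```bash
python3 st.py
```

```text
6.05 q6 -0.8237 yaw 31.13 pos [ 0.4792 -0.0218  0.1398] F [2.1 3.7 4.7] toolF [-2.1 -4.7  3.8] M [ 0.383 -0.051  0.027] tau6 0.167 w 0.0515
```

Emit:
drive_tool --pt "0 0 0 0 4 0 40" --pt "0 0 0 0 4 0 40"

```text
time: 6.25
position: [0.4793, -0.0218, 0.1398]
tool_rot: [-0.603, 0.368, -0.369, 0.604]
ft_force: [2.7, 4.4, 4.9]
grip_width: 0.0514
```

```bash
python3 st.py
```

```text
6.25 q6 -0.7545 yaw 27.16 pos [ 0.4793 -0.0218  0.1398] F [2.7 4.4 4.9] toolF [-2.6 -4.9  4.4] M [ 0.455 -0.125 -0.084] tau6 0.183 w 0.0514
```

Emit:
drive_tool --pt "0 0 0 0 4 0 40" --pt "0 0 0 0 4 0 40"

```text
time: 6.45
position: [0.4795, -0.0217, 0.1399]
tool_rot: [-0.59, 0.389, -0.39, 0.591]
ft_force: [2.3, 3.4, 4.9]
grip_width: 0.0515
```

```bash
python3 st.py
```

```text
6.45 q6 -0.6847 yaw 23.16 pos [ 0.4795 -0.0217  0.1399] F [2.3 3.4 4.9] toolF [-2.2 -4.9  3.5] M [ 0.524 -0.107 -0.044] tau6 0.135 w 0.0515
```

Emit:
drive_tool --pt "-0.5 0 0.8 0 4 0 40" --pt "-0.5 0 0.8 0 4 0 40"

```text
time: 6.65
position: [0.4796, -0.0217, 0.1398]
tool_rot: [0.576, -0.409, 0.41, -0.576]
ft_force: [0.9, 1.1, 5.4]
grip_width: 0.0512
```

```bash
python3 st.py
```

```text
6.65 q6 -0.6128 yaw 19.21 pos [ 0.4796 -0.0217  0.1398] F [0.9 1.1 5.4] toolF [-0.7 -5.4  1.2] M [ 0.097  0.033 -0.055] tau6 0.127 w 0.0512
```

Emit:
drive_tool --pt "0 0 0 0 4 0 40" --pt "0 0 0 0 4 0 40"

```text
time: 6.85
position: [0.4796, -0.0216, 0.1398]
tool_rot: [-0.562, 0.429, -0.43, 0.562]
ft_force: [1.6, 1.2, 5.2]
grip_width: 0.0515
```

```bash
python3 st.py
```

```text
6.85 q6 -0.5431 yaw 15.19 pos [ 0.4796 -0.0216  0.1398] F [1.6 1.2 5.2] toolF [-0.7 -5.2  1.8] M [ 0.132  0.037 -0.094] tau6 0.106 w 0.0515
```

Emit:
drive_tool --pt "0 0 0 0 4 0 40" --pt "0 0 0 0 4 0 40"

```text
time: 7.05
position: [0.4797, -0.0216, 0.1398]
tool_rot: [-0.546, 0.448, -0.449, 0.547]
ft_force: [1.4, 1.1, 5.2]
grip_width: 0.0514
```

```bash
python3 st.py
```

```text
7.05 q6 -0.4734 yaw 11.19 pos [ 0.4797 -0.0216  0.1398] F [1.4 1.1 5.2] toolF [-0.8 -5.2  1.6] M [ 0.162 -0.021 -0.002] tau6 0.157 w 0.0514
```

Emit:
drive_tool --pt "0 0 0 0 4 0 40" --pt "0 0 0 0 4 0 40"

```text
time: 7.25
position: [0.4799, -0.0216, 0.1398]
tool_rot: [-0.53, 0.467, -0.468, 0.531]
ft_force: [2.2, 1.1, 5.2]
grip_width: 0.0511
```

```bash
python3 st.py
```

```text
7.25 q6 -0.4039 yaw 7.2 pos [ 0.4799 -0.0216  0.1398] F [2.2 1.1 5.2] toolF [-0.9 -5.2  2.4] M [ 0.147  0.016 -0.034] tau6 0.169 w 0.0511
```

Emit:
drive_tool --pt "0 0 0 0 4 0 40" --pt "0 0 0 0 4 0 40"

```text
time: 7.45
position: [0.48, -0.0216, 0.1398]
tool_rot: [-0.513, 0.485, -0.486, 0.514]
ft_force: [1.6, 2.5, 5.4]
grip_width: 0.0515
```

```bash
python3 st.py
```

```text
7.45 q6 -0.3345 yaw 3.22 pos [ 0.48   -0.0216  0.1398] F [1.6 2.5 5.4] toolF [-2.4 -5.4  1.8] M [ 0.14  -0.111 -0.075] tau6 0.15 w 0.0515
```

```bash
cat > av.py <<'E'
from h import *
import sys
n=int(sys.argv[1]) if len(sys.argv)>1 else 6
L=[]
for i in range(n):
    im=camera('wrist');o=get_obs();L.append([o['moment'][2],o['joint_torque'][5],*o['ft_force'],o['grip_width']*1e3])
L=np.array(L);r=R.from_quat(o['tool_rot']).as_matrix();z=r[:,2]
print(round(float(o['time']),2),'yaw',round(np.degrees(np.arctan2(z[1],z[0])),2),'mean',L.mean(0).round(3),'sd',L.std(0).round(3),'toolF',(r.T@L.mean(0)[2:5]).round(1))
E
python3 av.py 8; python3 - <<'E'
from h import *
cv2.imwrite('pics/w2.png',camera('wrist')); cv2.imwrite('pics/s2.png',camera('scene')[150:330,200:440])
a=cv2.imread('pics/w2.png');b=cv2.resize(cv2.imread('pics/s2.png'),(560,420))
cv2.imwrite('pics/v2.png',cv2.resize(np.vstack([a,b]),None,fx=.7,fy=.7))
E
```

```text
7.85 yaw 3.29 mean [-4.4000e-02 -3.5000e-02  2.3560e+00  2.1310e+00  5.1270e+00  5.1317e+01] sd [0.017 0.015 0.207 0.459 0.449 0.169] toolF [-2.  -5.1  2.5]
```

View pics/v2.png

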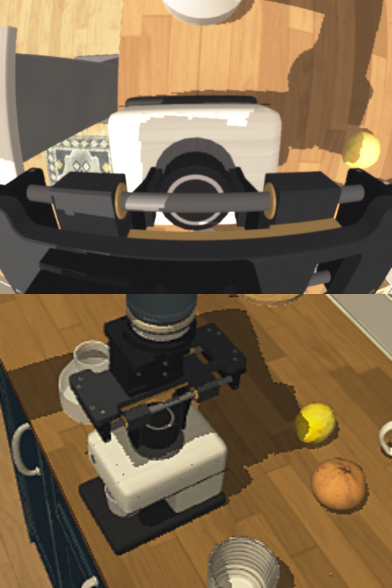

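The fingers sit squarely on the ring, and the hopper and cup are clear. Single readings taken while moving are noisy, so I'll average static ones.

Emit:
drive_tool --pt "-0.4 0 0.6 0 4 0 40" --pt "-0.4 0 0.6 0 4 0 40"

```text
time: 8.15
position: [0.4801, -0.0216, 0.1398]
tool_rot: [0.497, -0.503, 0.504, -0.497]
ft_force: [1.9, 0.1, 6.3]
grip_width: 0.0514
```

```bash
python3 av.py 4
```

```text
8.35 yaw -0.68 mean [-6.8000e-02 -3.9000e-02  1.0860e+00  1.1600e-01  5.9810e+00  5.1482e+01] sd [0.027 0.018 0.405 0.347 0.157 0.281] toolF [-0.1 -6.   1.1]
```

Emit:
drive_tool --pt "0 0 0 0 4 0 40" --pt "0 0 0 0 4 0 40"

```text
time: 8.55
position: [0.4802, -0.0216, 0.1398]
tool_rot: [0.479, -0.52, 0.521, -0.479]
ft_force: [1.4, 0.0, 4.8]
grip_width: 0.0513
```

```bash
python3 av.py 4
```

```text
8.75 yaw -4.69 mean [-0.065 -0.068  1.418  0.344  5.533 51.409] sd [0.007 0.018 0.544 0.19  0.599 0.084] toolF [-0.5 -5.5  1.4]
```

Emit:
drive_tool --pt "0 0 0 0 4 0 40" --pt "0 0 0 0 4 0 40"

```text
time: 8.95
position: [0.4803, -0.0216, 0.1398]
tool_rot: [0.46, -0.536, 0.537, -0.461]
ft_force: [1.4, -0.4, 5.3]
grip_width: 0.0516
```

```bash
python3 av.py 4
```

```text
9.15 yaw -8.68 mean [-3.9000e-02 -2.8000e-02  1.4800e+00  6.0000e-02  5.6920e+00  5.1392e+01] sd [0.032 0.018 0.462 0.148 0.374 0.277] toolF [-0.3 -5.7  1.5]
```

Emit:
drive_tool --pt "0 0 0 0 4 0 40" --pt "0 0 0 0 4 0 40"

```text
time: 9.35
position: [0.4804, -0.0216, 0.1398]
tool_rot: [0.441, -0.552, 0.553, -0.442]
ft_force: [2.2, 0.9, 4.6]
grip_width: 0.0514
```

```bash
python3 av.py 4
```

```text
9.55 yaw -12.66 mean [ 3.4000e-02  7.4000e-02  1.6830e+00 -6.6000e-02  5.5860e+00  5.1603e+01] sd [0.02  0.018 0.357 0.367 0.171 0.166] toolF [-0.3 -5.6  1.7]
```

Emit:
drive_tool --pt "0 0 0 0 2 0 40" --pt "0 0 0 0 2 0 40"

```text
time: 9.75
position: [0.4804, -0.0217, 0.1398]
tool_rot: [0.432, -0.559, 0.561, -0.432]
ft_force: [1.8, -0.4, 5.2]
grip_width: 0.0512
```

```bash
python3 av.py 4
```

```text
9.95 yaw -14.64 mean [ 0.144  0.144  1.907  0.232  4.558 51.457] sd [0.014 0.009 0.517 0.563 0.284 0.156] toolF [-0.7 -4.6  1.8]
```

Emit:
drive_tool --pt "0 0 0 0 2 0 40" --pt "0 0 0 0 2 0 40"

```text
time: 10.15
position: [0.4805, -0.0217, 0.1398]
tool_rot: [0.422, -0.566, 0.568, -0.423]
ft_force: [3.1, 0.5, 5.3]
grip_width: 0.0512
```

```bash
python3 av.py 4
```

```text
10.35 yaw -16.61 mean [ 0.223  0.228  2.152  0.125  5.071 51.321] sd [0.044 0.009 0.314 0.467 0.226 0.178] toolF [-0.7 -5.1  2. ]
```

Emit:
drive_tool --pt "0 0 0 0 2.5 0 40" --pt "0 0 0 0 2.5 0 40"

```text
time: 10.55
position: [0.4805, -0.0218, 0.1398]
tool_rot: [0.41, -0.575, 0.577, -0.41]
ft_force: [2.3, -0.4, 5.1]
grip_width: 0.0512
```

```bash
python3 av.py 4
```

```text
10.75 yaw -19.09 mean [ 0.332  0.338  2.353 -0.375  4.732 51.539] sd [0.024 0.011 0.335 0.399 0.442 0.137] toolF [-0.4 -4.7  2.4]
```

Emit:
drive_tool --pt "0 0 0 0 2.5 0 40" --pt "0 0 0 0 2.5 0 40"

```text
time: 10.95
position: [0.4806, -0.0218, 0.1398]
tool_rot: [0.397, -0.584, 0.586, -0.398]
ft_force: [1.6, -1.4, 4.9]
grip_width: 0.0514
```

```bash
python3 av.py 5
```

```text
11.2 yaw -21.58 mean [ 0.425  0.447  1.889 -0.958  4.709 51.414] sd [0.017 0.01  0.513 0.438 0.245 0.12 ] toolF [ 0.2 -4.7  2.1]
```

Firm touch at about 0.43 N m. The loading curve is linear and puts first touch at yaw ≈ -12. I'll now back off and sample the torque.

Emit:
drive_tool --pt "0 0 0 0 -5 0 40" --pt "0 0 0 0 -5 0 40"

```text
time: 11.4
position: [0.4804, -0.0217, 0.1398]
tool_rot: [0.423, -0.566, 0.568, -0.423]
ft_force: [2.3, -0.6, 5.8]
grip_width: 0.0511
```

```bash
python3 av.py 4
```

```text
11.6 yaw -16.62 mean [ 0.278  0.261  2.128 -0.684  5.708 51.466] sd [0.034 0.023 0.81  0.458 0.329 0.124] toolF [ 0.1 -5.7  2.2]
```

Emit:
drive_tool --pt "0 0 0 0 -4.5 0 40" --pt "0 0 0 0 -4.5 0 40"

```text
time: 11.8
position: [0.4803, -0.0216, 0.1398]
tool_rot: [0.444, -0.549, 0.551, -0.445]
ft_force: [2.3, -1.2, 5.5]
grip_width: 0.0509
```

```bash
python3 av.py 4
```

```text
12.0 yaw -12.18 mean [ 0.111  0.09   1.56  -0.915  5.918 51.453] sd [0.014 0.021 0.227 0.591 0.436 0.267] toolF [ 0.6 -5.9  1.7]
```

Emit:
drive_tool --pt "0 0 0 0 -5 0 40" --pt "0 0 0 0 -5 0 40"

```text
time: 12.2
position: [0.4802, -0.0216, 0.1398]
tool_rot: [0.468, -0.529, 0.531, -0.468]
ft_force: [1.6, 0.4, 5.6]
grip_width: 0.0511
```

```bash
python3 av.py 4
```

```text
12.4 yaw -7.19 mean [ 1.7000e-02  1.5000e-02  1.7510e+00 -1.0940e+00  5.7340e+00  5.1287e+01] sd [0.028 0.023 0.613 0.465 0.158 0.042] toolF [ 0.9 -5.7  1.9]
```

Emit:
drive_tool --pt "0 0 0 0 -5 0 40" --pt "0 0 0 0 -5 0 40"

```text
time: 12.6
position: [0.4801, -0.0215, 0.1398]
tool_rot: [0.491, -0.509, 0.51, -0.491]
ft_force: [2.2, 0.1, 5.5]
grip_width: 0.0518
```

```bash
python3 av.py 4
```

```text
12.8 yaw -2.19 mean [ 2.500e-02  7.000e-03  1.232e+00 -3.950e-01  6.128e+00  5.140e+01] sd [0.029 0.022 0.322 0.709 0.456 0.197] toolF [ 0.4 -6.1  1.3]
```

Emit:
drive_tool --pt "0 0 0 0 -5 0 40" --pt "0 0 0 0 -5 0 40"

```text
time: 13.0
position: [0.48, -0.0215, 0.1398]
tool_rot: [0.513, -0.487, 0.488, -0.512]
ft_force: [1.1, 0.1, 6.9]
grip_width: 0.0517
```

```bash
python3 av.py 4
```

```text
13.2 yaw 2.83 mean [ 0.079  0.079  1.083 -0.448  6.202 51.411] sd [0.032 0.021 0.271 0.183 0.68  0.244] toolF [ 0.5 -6.2  1.1]
```

Emit:
drive_tool --pt "0 0 0 0 -5 0 40" --pt "0 0 0 0 -5 0 40"

```text
time: 13.4
position: [0.4798, -0.0215, 0.1398]
tool_rot: [0.533, -0.464, 0.465, -0.533]
ft_force: [1.6, -0.7, 6.2]
grip_width: 0.0513
```

```bash
python3 av.py 4
```

```text
13.6 yaw 7.83 mean [ 0.073  0.054  0.775 -0.423  6.873 51.335] sd [0.021 0.023 0.227 0.287 0.233 0.176] toolF [ 0.5 -6.9  0.7]
```

Emit:
drive_tool --pt "0 0 0 0 -5 0 40" --pt "0 0 0 0 -10 0 40" --pt "0 0 0 0 -15 0 40" --pt "0 0 0 0 -20 0 40" --pt "0 0 0 0 -20 0 40"

```text
time: 14.1
position: [0.4793, -0.0217, 0.1398]
tool_rot: [0.606, -0.364, 0.365, -0.605]
ft_force: [-0.2, -1.8, 7.5]
grip_width: 0.0514
```

```bash
python3 av.py 6
```

```text
14.4 yaw 27.85 mean [ 0.061  0.058 -0.632 -1.294  7.204 51.321] sd [0.028 0.021 0.391 0.562 0.31  0.177] toolF [ 0.9 -7.2 -1.2]
```

Emit:
drive_tool --pt "0 0 0 0 -4 0 40" --pt "0 0 0 0 -4 0 40"

```text
time: 14.6
position: [0.4792, -0.0217, 0.1398]
tool_rot: [0.619, -0.343, 0.343, -0.618]
ft_force: [-0.8, -1.9, 8.3]
grip_width: 0.0513
```

```bash
python3 av.py 6
```

```text
14.9 yaw 31.84 mean [ 5.6000e-02  2.0000e-02 -5.6200e-01 -1.7440e+00  7.6300e+00  5.1345e+01] sd [0.027 0.016 0.378 0.499 0.385 0.128] toolF [ 1.2 -7.6 -1.4]
```

Emit:
drive_tool --pt "0 0 0 0 -4 0 40" --pt "0 0 0 0 -4 0 40"

```text
time: 15.1
position: [0.4791, -0.0218, 0.1398]
tool_rot: [0.63, -0.322, 0.322, -0.629]
ft_force: [-1.0, -2.0, 7.6]
grip_width: 0.0515
```

```bash
python3 av.py 6
```

```text
15.4 yaw 35.85 mean [ 2.9000e-02  2.0000e-02 -8.0700e-01 -1.8040e+00  7.6510e+00  5.1388e+01] sd [0.018 0.015 0.31  0.289 0.363 0.198] toolF [ 1.  -7.6 -1.7]
```

Emit:
drive_tool --pt "0 0 0 0 -4 0 40" --pt "0 0 0 0 -4 0 40"

```text
time: 15.6
position: [0.4791, -0.0218, 0.1398]
tool_rot: [0.641, -0.299, 0.299, -0.64]
ft_force: [-0.9, -2.2, 7.7]
grip_width: 0.0514
```

```bash
python3 av.py 6
```

```text
15.9 yaw 39.87 mean [ 0.091  0.083 -1.151 -2.053  7.653 51.427] sd [0.031 0.014 0.606 0.298 0.352 0.246] toolF [ 0.8 -7.6 -2.2]
```

Emit:
drive_tool --pt "0 0 0 0 -4 0 40" --pt "0 0 0 0 -4 0 40"

```text
time: 16.1
position: [0.479, -0.0219, 0.1398]
tool_rot: [0.652, -0.277, 0.277, -0.65]
ft_force: [-1.2, -3.0, 8.0]
grip_width: 0.0513
```

```bash
python3 av.py 6
```

```text
16.4 yaw 43.87 mean [ 0.102  0.072 -1.429 -2.466  7.746 51.273] sd [0.027 0.015 0.241 0.444 0.596 0.214] toolF [ 0.8 -7.7 -2.8]
```

Emit:
drive_tool --pt "0 0 0 0 -4 0 40" --pt "0 0 0 0 -4 0 40"

```text
time: 16.6
position: [0.4789, -0.022, 0.1398]
tool_rot: [0.661, -0.254, 0.254, -0.659]
ft_force: [-1.8, -3.7, 8.7]
grip_width: 0.0512
```

```bash
python3 av.py 6
```

```text
16.9 yaw 47.88 mean [ 0.056  0.063 -1.471 -2.534  8.215 51.457] sd [0.022 0.016 0.393 0.243 0.224 0.148] toolF [ 0.6 -8.2 -2.9]
```

The torque repeats with a 20° period, and the notches come out at yaw -12, 8, 28 and 48, so nothing slipped. The tool is now at 48, the third notch. I'll let go and lift.

Emit:
drive_tool --pt "0 0 -0.7 0 0 0 40" --pt "0 0 -0.7 0 0 0 60" --pt "0 0 -0.7 0 0 0 87" --pt "0 0 -0.7 0 0 0 87" --pt "0 0 -0.7 0 0 0 87" --pt "0 0 -0.7 0 0 0 87"

```text
time: 17.5
position: [0.4788, -0.0213, 0.1392]
tool_rot: [0.659, -0.256, 0.255, -0.659]
ft_force: [-0.1, 0.4, 0.2]
grip_width: 0.0824
```

```bash
python3 av.py 4
```

```text
17.7 yaw 47.62 mean [-1.0000e-03 -2.0000e-03 -5.7000e-02  2.5800e-01  2.6900e-01  8.5556e+01] sd [0.022 0.001 0.291 0.33  0.487 0.708] toolF [-0.2 -0.3  0.2]
```

Emit:
drive_tool --pt "0 -30 0 0 0 0 87" --pt "0 -70 0 0 0 0 87" --pt "0 -110 0 0 0 0 87" --pt "0 -120 0 0 0 0 87" --pt "0 -120 0 0 0 0 87"

```text
time: 18.2
position: [0.4801, -0.0216, 0.2612]
tool_rot: [-0.659, 0.254, -0.257, 0.659]
ft_force: [0.3, 0.2, -0.0]
grip_width: 0.0869
```

```bash
python3 av.py 2; python3 - <<'E'
from h import *
camera('top')
for t in ('hopper','cup'):
    for m in mark_of('top',t)[:1]: print(t,round(m['conf'],2),atz('top',m['location'],0).round(3))
E
```

```text
18.3 yaw 47.61 mean [-5.7000e-02 -0.0000e+00 -6.0000e-03  2.3000e-02 -2.6800e-01  8.6989e+01] sd [0.001 0.    0.024 0.38  0.396 0.173] toolF [-0.   0.3  0. ]
hopper 0.64 [0.472 0.177 0.   ]
cup 0.7 [ 0.504 -0.208  0.   ]
```

```bash
python3 -c "
from rig import *
print(hand_in())"
```

```text
the job is handed in; nothing more can be done
None
```

I turned the ring clockwise to a firm touch, backed it off three clicks, let go, lifted clear and handed the job in at about 18 s. No verdict is reported and the ring has no mark, so the final notch rests on the torque readings.

- **Touch:** the torque rose steadily to about 0.43 N m, roughly 0.1 rad past first touch. First touch came out at about -12° of tool yaw, with a spread of about 2° between loading and unloading. That is inside the firm range and well short of jamming.
- **Back-off:** I turned back counter-clockwise to yaw 48°, which is 60° from touch. The torque at the few phases I sampled repeated every 20° on the way back, and the third notch came out at about 48°, so I saw no sign of the grip slipping.
- **Disagreements:**
  - The click torque I felt was weaker than the stated 0.12 N m, about ±0.04.
  - On the way in, touch came about 5° later than four whole clicks from the grip angle. Gripping may have twisted the ring slightly, or it may have slipped a little then.
- **Bystanders:** at the end, the hopper and cup were within about 5 mm of where I first measured them, which is measurement error.

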